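# Fit the hold-down bar on a loaded bottle rack

## Robot

A 6-joint arm with a two-finger parallel gripper is mounted at the origin on the work surface. World frame = base frame: x ahead of the robot, y to its left, z up, the work surface at z = 0. Lengths are in m, angles in rad, forces in N, time in s.
With the tool pointing down it reaches from about 0.3 to 0.95 m from the base axis. Payload 3.1 kg.
Tool frame: the origin (TCP) lies on the centre line of the jaws, within the pads' length; the fingertips stand 11 mm ahead of it and the grasp point (between the pads) lies 8 mm behind it (arm.tcp_to_tips is the distance from the TCP to the fingertips, in m); x points along the fingers, y is the direction in which the jaws open and shut, and the axes are right-handed (so a half turn about x gives the same grasp; the last joint's range is limited). The gripper opens to 85 mm and grips with 20 to 120 N. Pads are 22 mm wide; open, the fingers measure 114 mm over their backs; the gripper's body (76 mm by 85 mm) begins 54 mm behind the grasp point. The pads swing forward as they close: fully open they stand 13 mm farther back than shut.
Start: joints at [-0.07, 0.308, 1.634, -0, 1.2, -0.07], TCP at [0.625, -0, 0.242] pointing down, gripper open.
Joint ranges: [-3.06, 3.06], [-0.79, 1.96], [0.05, 2.63], [-1.19, 4.34], [0.05, 2.64], [-2.94, 2.94]. Speed limits (rad/s): [2.79, 2.79, 3.14, 3.14, 3.14, 3.14].

## Interface

Orientations are given as [roll, pitch, yaw] about the fixed x, y, z axes, in that order (R = Rz(yaw) Ry(pitch) Rx(roll)).
In Python, from workcell import arm, grab_frame, job, find_in, tip_of gives the robot as it stands.
- The arm moves only by the tool move_arm, never from a script. Its argument "increments" is a list that holds one entry, the list of rows, each a list of 7 numbers: the gripper command: -1 is shut, 1 is fully open, values between are in proportion, then the shift along the tool's x, y, z normalised to -1 to 1, where 1 is 25 mm, then the turn, a rotation vector about the tool's x, y, z normalised to -1 to 1, where 1 is 0.1 rad. A call has 1 to 10 rows; each row shifts and turns the commanded pose from where the row before left it, along the tool's axes as they then stand; what a row does not reach is not made up. A row lasts 1/12 s, in which the tool goes at most 41.7 mm and 7.16 degrees, less where a joint would pass 70% of its speed; a pose out of reach is approached as far as the arm can. A call with a number of a shift or a turn outside -1 to 1 is refused whole. A call with a gripper value outside its range is refused whole. The fingers move at their own pace and stop on an object; "squeeze" is the grip in N (left out, the last holds). Time passes only in rows, so rows that do not move let the fingers close. It gives the time, the measured TCP pose, the force and the opening at its end, in the units of the state.
- arm.observe(): the state, without advancing time (a new reading comes with each control period).
- grab_frame(name): name is "scene" or "side" or "wrist"; returns a dict with "img" (400x640x3 uint8, blue, green, red), "range_z" (400x640 float32, m along the optical axis (not along the pixel's ray), 0 where there is no reading), "fx", "fy", "cx", "cy" (pixels), "position" and "rotation" of the camera in the world. Camera axes: x right, y down, z forward; pixel columns grow to the right and rows downward; lengths in m; the calibration is good to about 2 mm. A picture is of the moment at which its call begins.
- job.job_done(): hands the job in, once; it reports no verdict.
Trained networks look in the newest picture that a camera, given by its name, has taken for a name from the list of things; names that differ only in an ending like _2 or _b are one class to them, and where a whole thing is asked for, a point or a joint stands for the part that bears it (a point fixed in the world has none). Each returns a list of dicts, best first, with "score" (0 to 1); they miss things now and then, are a little off and sometimes report something else, mostly with a low value. They report only what shows in the picture. A call takes as long as a camera call.
- find_in(camera, target): "box" ([left, top, right, bottom] in pixels, round what is visible of it).
- tip_of(camera, target): "location" ([row, column] in pixels: a listed point, or the origin of a listed thing).
The state is a dict: "clock": time; "joint_pos": joint angles; "qd": joint speeds; "effort": joint torques, N m; "tcp_pos": TCP position; "ee_rot": TCP orientation; "wrist_force": force on the tool from outside, world axes, zero at the start; "torque": the same for the moment, N m; "grip_width": finger opening in m.
Only numpy, scipy, OpenCV 4.12 (cv2) and the standard library are available. Lean on these libraries where they do the work, as an engineer would, in place of code of your own. Each camera call takes 0.05 s, during which the arm holds its last target. There are 200 camera calls.

## Task

The bottle rack is loaded for the van: fit its hold-down bar across the two end posts, over the bottles: tuck the bar's tongue under the yellow lip of the keeper post, swing the bar down, and press its other end until the orange spring catch snaps out over it, so that the bar lies level on both ledges. The posts are set to a different height each day, so go by feel and never force the bar against the rack: a thumb's push is plenty, 45 N is too much. Leave the bottles standing in their cells and do not disturb the other things on the bench.

Things in the scene. Friction and masses are not known exactly. Their poses are not given: they have to be found in the camera images.
- rack: Bottle rack, fixed: dark steel base 334 x 100 x 8 mm, red five-cell box on it (216 x 52 mm, rim 53 mm up) and two steel posts that slide in clamped sleeves, joined by a rail along one side. Origin: centre of its underside, on the bench. x runs from the catch post (orange) to the keeper post (yellow lip), the end away from the robot; z up. It stands left or right of the middle.
- rack_keeper (a point): Bench point below the keeper's back wall, x = +146 mm in the rack's frame, axes as the rack's. Over it, the keeper post's level ledge runs from x = +112 to this wall, 32 mm wide, at height H above the bench. H is clamped for the day, anywhere from 114 to 142 mm, and is the same at both posts; it is not reported: find it by touch or by eye.
- rack_catch (a point): Bench point below where the bar's tail belongs, x = -125 mm in the rack's frame, axes as the rack's. Over it, the catch post's level ledge lies at height H, x = -127 to -112 mm, between cheeks 28 mm apart and 13 mm tall. Behind the tail the post face (x = -127 mm) rises to H + 15 mm, the catch above it to H + 35 mm, its tab to H + 40 mm.
- catch (a joint): Orange spring catch, slippery, 24 mm wide, in m: 0 = sprung out towards the bottles, up to 0.013 = pushed back. Its nose overhangs the ledge from x = -129 to -117 mm (rack frame): above, a ramp from H + 35 down to H + 18 mm; underside at H + 16 mm. About 6 to 11 N down on the bar's tail drives it back; it springs out over the bar's top by itself.
- bar_grip (a point): Centre of the black grip block of the loose aluminium hold-down bar (0.2 to 0.34 kg), lying right way up on the bench. Bar 250 x 20 x 14 mm; grip block on its middle 50 mm long, 22 mm wide, 24 mm tall. This point is 26 mm above the bar's underside, within 5 mm of the balance point. x along the bar to the tongue, y across, z up.
- bar_tip (a point): Tip of the bar's tongue, centre of its bottom edge: x = +143 mm from the grip, level with the bar's underside. The tongue is a flat tab 18 mm long, 14 wide, 5 thick. It goes under the yellow lip, which covers the ledge from x = +134 mm (rack frame) outwards, 9 mm above it (top at H + 15 mm), between cheeks 22 mm apart. Axes as the grip's.
- bar_tail (a point): Underside of the bar's plain square end, centre of the edge: x = -125 mm from the grip. Axes as bar_grip.
- bottle0: Black bottle, 34 mm diameter, 98 mm tall, standing loose in cell 0 of the rack's red box (cell 0 is next to the catch post); its cap ends 110 mm above the bench, below the fitted bar. Origin: centre of its underside.
- bottle1: Black bottle, 34 mm diameter, 98 mm tall, standing loose in cell 1 of the rack's red box (cell 0 is next to the catch post); its cap ends 110 mm above the bench, below the fitted bar. Origin: centre of its underside.
- bottle2: Black bottle, 34 mm diameter, 98 mm tall, standing loose in cell 2 of the rack's red box (cell 0 is next to the catch post); its cap ends 110 mm above the bench, below the fitted bar. Origin: centre of its underside.
- bottle3: Black bottle, 34 mm diameter, 98 mm tall, standing loose in cell 3 of the rack's red box (cell 0 is next to the catch post); its cap ends 110 mm above the bench, below the fitted bar. Origin: centre of its underside.
- bottle4: Black bottle, 34 mm diameter, 98 mm tall, standing loose in cell 4 of the rack's red box (cell 0 is next to the catch post); its cap ends 110 mm above the bench, below the fitted bar. Origin: centre of its underside.
- spare0: Spare bottle, 34 mm diameter, 98 mm tall, standing on the bench; not part of the job. Origin: centre of its underside.
- spare1: Spare bottle, 34 mm diameter, 98 mm tall, standing on the bench; not part of the job. Origin: centre of its underside.
- tape: Roll of brown tape lying flat, 94 mm across, 48 mm tall; not part of the job. Origin: centre of its underside.
- carton: Small carton 90 x 70 x 60 mm; not part of the job. Origin: centre of its underside.
- scanner: Hand scanner lying on its side, about 75 x 150 mm, 36 mm tall; not part of the job. Origin: on the underside, at the rear of its grey head.
- knife: Yellow safety knife lying flat, 170 x 22 x 14 mm; not part of the job. Origin: on its underside, within 11 mm of the middle.

How it is judged:
By the outcome, as a careful person would: the job done as asked, in the order asked, and still so for the second after the job is handed in, with the robot touching nothing.
It also fails if it takes over 51 s, if anything falls off the work surface, if the arm or the gripper's body presses on something with over 40 N, if the wrist force passes 120 N, or if a joint passes its speed limit or range.

## Working session

There is one attempt and no reset: what is moved stays moved. The work goes in short steps, Python scripts to look and compute and a tool call to move; the robot and the scene stay as the last step left them, time stands still between calls to the robot, and variables do not carry over. Pictures are saved under pics/ and viewed, about 8 in all and at most 12, crops included, and the job is handed in when it is done.

Besides the shell and the picture viewer there is one more tool, called after "Call:" by a JSON object that holds its "api" and its "payload", one argument or row to a line. move_arm: Moves the arm, as the interface text tells. Its arguments: {"type":"object","properties":{"increments":{"type":"array","items":{"type":"array","items":{"type":"array","items":{"type":"number","minimum":-1,"maximum":1}}}},"squeeze":{"type":"number"}},"required":["increments"]}

```bash
ls; mkdir -p pics; cat > h.py <<'E'
import numpy as np, cv2
from workcell import arm, grab_frame, job, find_in, tip_of
from scipy.spatial.transform import Rotation as R
def rot(f):
    r=np.array(f["rotation"],float)
    return r if r.shape==(3,3) else R.from_euler('xyz',r).as_matrix()
def cloud(f):
    v,u=np.mgrid[0:400,0:640]; z=f["range_z"]
    p=np.stack([(u-f["cx"])/f["fx"]*z,(v-f["cy"])/f["fy"]*z,z],-1)
    P=p@rot(f).T+np.array(f["position"]); P[z==0]=np.nan
    return P
def onplane(f,rc,h):
    d=rot(f)@np.array([(rc[1]-f["cx"])/f["fx"],(rc[0]-f["cy"])/f["fy"],1]); o=np.array(f["position"])
    return o+d*(h-o[2])/d[2]
def proj(f,P):
    c=rot(f).T@(np.array(P)-np.array(f["position"]))
    return c[1]/c[2]*f["fy"]+f["cy"], c[0]/c[2]*f["fx"]+f["cx"]
E
python3 - <<'E'
from h import *
print(arm.observe())
for c in ("scene","side"):
    f=grab_frame(c); cv2.imwrite(f"pics/{c}0.png",f["img"]); np.savez(f"{c}0.npz",**f)
    print(c,f["position"],np.round(f["rotation"],3),f["fx"])
    for t,h in (("rack",0),("rack_keeper",0),("rack_catch",0),("bar_grip",.026),("bar_tip",0),("bar_tail",0)):
        for d in tip_of(c,t)[:2]: print(c,t,round(d["score"],2),np.round(d["location"]),np.round(onplane(f,d["location"],h),4))
E
```

```text
pics
{'clock': 0.0, 'joint_pos': array([-6.96926101e-02,  3.09013802e-01,  1.63524537e+00,  4.86681032e-05,
        1.19964991e+00, -6.97066247e-02]), 'qd': array([-0.00051383, -0.00019233, -0.00033947,  0.00161816,  0.00021157,
       -0.00143078]), 'effort': array([ 1.43707580e-04, -4.15252447e+01, -2.76667070e+01, -1.74997494e-04,
        1.01000658e-02, -1.14578896e-05]), 'tcp_pos': array([6.24188645e-01, 4.78785798e-05, 2.41013530e-01]), 'ee_rot': array([-1.66006228,  1.56847946,  3.05232302]), 'wrist_force': array([-0.52675818,  0.01128528, -0.15336117]), 'torque': array([-0.04033922, -0.03789823,  0.0195779 ]), 'grip_width': 0.08544159875863568}
scene [ 1.30423733 -0.81365399  1.02051458] [-2.294 -0.015  0.724] 465.45266081540257
scene rack 0.92 [228. 284.] [ 0.5394 -0.1308  0.    ]
scene rack_keeper 0.81 [257. 322.] [ 0.7034 -0.1401  0.    ]
scene rack_keeper 0.46 [216. 270.] [ 0.4698 -0.124   0.    ]
scene rack_catch 0.63 [210. 263.] [ 0.4286 -0.12    0.    ]
scene rack_catch 0.44 [235. 296.] [ 0.5862 -0.1266  0.    ]
scene bar_grip 0.62 [181. 366.] [0.6048 0.1938 0.026 ]
scene bar_tip 0.94 [201. 405.] [0.7438 0.2242 0.    ]
scene bar_tip 0.41 [156. 403.] [0.5936 0.4328 0.    ]
scene bar_tail 0.89 [179. 334.] [0.4948 0.1549 0.    ]
side [ 0.16783906 -0.42020164  0.81510402] [-2.45  -0.003 -0.787] 361.4064046155155
side rack 0.94 [260. 345.] [ 0.5509 -0.1292  0.    ]
side rack_keeper 0.8 [232. 384.] [ 0.6912 -0.1442  0.    ]
side rack_catch 0.61 [292. 314.] [ 0.4323 -0.1358  0.    ]
side bar_grip 0.69 [178. 277.] [0.6018 0.193  0.026 ]
side bar_tip 0.97 [157. 306.] [0.7438 0.2185 0.    ]
side bar_tail 0.56 [214. 254.] [0.4775 0.1534 0.    ]
side bar_tail 0.48 [291. 313.] [ 0.4314 -0.1335  0.    ]
```

View pics/scene0.png

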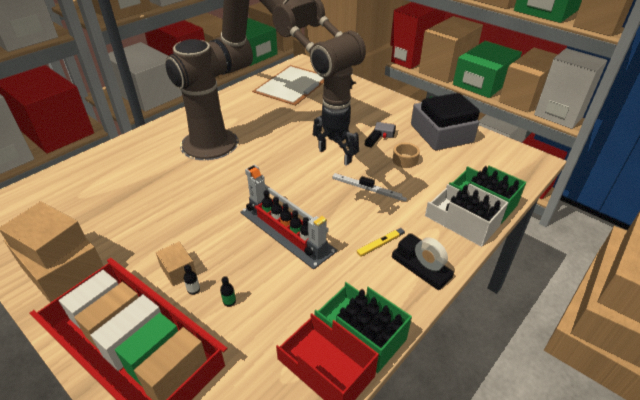

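View pics/side0.png

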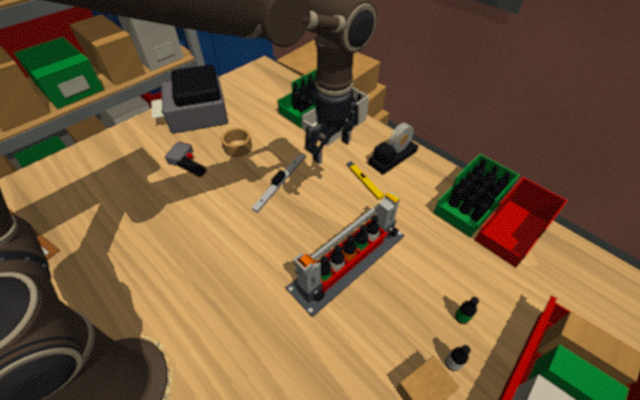

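```bash
python3 - <<'E'
from h import *
for c in ("scene","side"):
    f=dict(np.load(f"{c}0.npz")); P=cloud(f); I=f["img"].astype(int)
    b,g,r=I[...,0],I[...,1],I[...,2]; hsv=cv2.cvtColor(f["img"],cv2.COLOR_BGR2HSV)
    def reg(x0,x1,y0,y1,z0,z1): return (P[...,0]>x0)&(P[...,0]<x1)&(P[...,1]>y0)&(P[...,1]<y1)&(P[...,2]>z0)&(P[...,2]<z1)
    m=reg(.35,.75,-.25,-.02,.02,.2)
    for nm,lo,hi in (("orange",5,20),("yellow",21,35),("red",170,180)):
        k=m&(hsv[...,0]>=lo)&(hsv[...,0]<=hi)&(hsv[...,1]>120)&(hsv[...,2]>60)
        if k.sum(): print(c,nm,k.sum(),np.round(np.percentile(P[k],[2,50,98],axis=0),4).tolist())
    # bar top fit
    k=reg(.44,.78,.12,.26,.006,.07); q=P[k]; print(c,"bar pts",k.sum(), np.round(np.percentile(q,[1,50,99],axis=0),4).tolist())
    (cx,cy),(w,h),a=cv2.minAreaRect((q[:,:2]*1000).astype(np.float32)); print(cx,cy,w,h,a)
    k=reg(.35,.75,-.25,-.02,.004,.2); q=P[k]
    print(cv2.minAreaRect((q[:,:2]*1000).astype(np.float32)))
    for s in (1,):
        k=reg(.35,.75,-.25,-.02,.10,.2); q=P[k]
        hist,e=np.histogram(q[:,2],np.arange(.1,.2,.004)); print(dict(zip(np.round(e,3).tolist(),hist.tolist())))
E
```

```text
scene orange 181 [[0.4076, -0.1598, 0.0415], [0.4356, -0.14, 0.1467], [0.689, -0.1136, 0.1658]]
scene yellow 66 [[0.5951, -0.1596, 0.0456], [0.6965, -0.1444, 0.1464], [0.7064, -0.1282, 0.1486]]
scene red 7 [[0.4616, -0.1671, 0.0215], [0.6039, -0.1606, 0.0388], [0.6604, -0.1513, 0.0501]]
scene bar pts 507 [[0.482, 0.1337, 0.0062], [0.6143, 0.1881, 0.0144], [0.739, 0.2342, 0.0413]]
613.6884155273438 188.77540588378906 323.4397888183594 128.58677673339844 2.163245916366577
((549.8167114257812, -133.60650634765625), (225.913818359375, 398.45806884765625), 89.37947845458984)
{0.1: 58, 0.104: 72, 0.108: 112, 0.112: 53, 0.116: 39, 0.12: 37, 0.124: 34, 0.128: 86, 0.132: 43, 0.136: 35, 0.14: 30, 0.144: 64, 0.148: 23, 0.152: 24, 0.156: 25, 0.16: 40, 0.164: 34, 0.168: 10, 0.172: 0, 0.176: 0, 0.18: 0, 0.184: 0, 0.188: 0, 0.192: 0}
side orange 389 [[0.4044, -0.1639, 0.0289], [0.5215, -0.1389, 0.0584], [0.694, -0.1053, 0.1703]]
side yellow 91 [[0.4557, -0.1585, 0.0411], [0.6924, -0.145, 0.1448], [0.7036, -0.1288, 0.1475]]
side red 52 [[0.4447, -0.1695, 0.0207], [0.5399, -0.1583, 0.0438], [0.6603, -0.1103, 0.1111]]
side bar pts 566 [[0.486, 0.1522, 0.0067], [0.5926, 0.1852, 0.014], [0.7244, 0.2297, 0.0403]]
609.474853515625 193.3836212158203 260.1052551269531 25.002229690551758 14.670334815979004
((558.6614990234375, -145.8192138671875), (205.92825317382812, 379.0109558105469), 89.74989318847656)
{0.1: 67, 0.104: 85, 0.108: 205, 0.112: 51, 0.116: 47, 0.12: 34, 0.124: 53, 0.128: 124, 0.132: 36, 0.136: 23, 0.14: 46, 0.144: 89, 0.148: 35, 0.152: 24, 0.156: 30, 0.16: 102, 0.164: 89, 0.168: 24, 0.172: 1, 0.176: 0, 0.18: 0, 0.184: 0, 0.188: 0, 0.192: 0}
```

The scene view shows the bar at about (185,368) px, with its grip at (183,366). The rack has its orange catch at (172,255) and its yellow lip at (222,320). The lip top at about 0.147 m suggests H≈0.131. Next I'll take a closer look at both with the wrist camera.

```bash
cat >> h.py <<'E'
def axes():
    s=arm.observe(); return np.array(s["tcp_pos"]),R.from_euler('xyz',s["ee_rot"])
def plan(tgt,yaw_y=None,pitch=0.0):
    """print tool-frame shift (units of 25mm) and turn (0.1rad); yaw_y: world yaw of bar axis; jaw axis perpendicular; pitch>0 = nose down"""
    p,r=axes(); r1=r
    if yaw_y is not None:
        b=np.array([np.cos(yaw_y)*np.cos(pitch),np.sin(yaw_y)*np.cos(pitch),-np.sin(pitch)])
        y=np.array([-np.sin(yaw_y),np.cos(yaw_y),0])
        if r.as_matrix()[:,1]@y<0: y=-y
        d=-np.cross(b,np.array([-np.sin(yaw_y),np.cos(yaw_y),0]))
        r1=R.from_matrix(np.stack([d,y,np.cross(d,y)],1))
    rv=(r.inv()*r1).as_rotvec(); 
    print("p",np.round(p,4),"shift(u,start axes)",np.round(r.inv().apply(np.array(tgt)-p)/.025,2),"turn(u)",np.round(rv/.1,2), "shift(u,end axes)",np.round(r1.inv().apply(np.array(tgt)-p)/.025,2))
E
python3 - <<'E'
from h import *
p,r=axes(); print(np.round(r.as_matrix(),3))
f=grab_frame("wrist"); cv2.imwrite("pics/w0.png",f["img"]); print(f["position"],np.round(rot(f),2),f["fx"])
plan([.605,.16,.30],np.radians(13))
E
```

```text
[[ 0.  1.  0.]
 [-0.  0. -1.]
 [-1.  0.  0.]]
[0.62489225 0.07131323 0.37465084] [[ 1.    0.   -0.  ]
 [ 0.   -0.96 -0.28]
 [-0.    0.28 -0.96]] 325.67897091483337
p [ 0.625  -0.      0.2423] shift(u,start axes) [-2.31 -0.8  -6.4 ] turn(u) [13.44 -0.   -0.  ] shift(u,end axes) [-2.31 -6.42 -0.66]
```

Call:
{"api": "move_arm", "payload": {
  "increments": [
    [[1, -0.33, -0.11, -0.91, 0, 0, 0], [1, -0.33, -0.11, -0.91, 0, 0, 0], [1, -0.33, -0.11, -0.91, 0, 0, 0], [1, -0.33, -0.11, -0.91, 0, 0, 0], [1, -0.33, -0.11, -0.91, 0, 0, 0], [1, -0.33, -0.11, -0.91, 0, 0, 0], [1, -0.33, -0.11, -0.91, 0, 0, 0], [1, 0, 0, 0, 0.96, 0, 0], [1, 0, 0, 0, 0.96, 0, 0], [1, 0, 0, 0, 0.96, 0, 0]]
  ]
}}

```text
clock: 1.58
tcp_pos: [0.6057, 0.16, 0.3004]
ee_rot: [1.946, 1.57, 0.084]
wrist_force: [0.5, -1.1, -0.4]
grip_width: 0.0853
```

Call:
{"api": "move_arm", "payload": {
  "increments": [
    [[1, 0, 0, 0, 1, 0, 0], [1, 0, 0, 0, 1, 0, 0], [1, 0, 0, 0, 1, 0, 0], [1, 0, 0, 0, 1, 0, 0], [1, 0, 0, 0, 1, 0, 0], [1, 0, 0, 0, 1, 0, 0], [1, 0, 0, 0, 1, 0, 0], [1, 0, 0, 0, 1, 0, 0], [1, 0, 0, 0, 1, 0, 0], [1, 0, 0, 0, 1, 0, 0]]
  ]
}}

```text
clock: 2.42
tcp_pos: [0.6058, 0.1592, 0.3001]
ee_rot: [2.935, 1.571, 0.071]
wrist_force: [-1.1, -1.1, 0.2]
grip_width: 0.0853
```

```bash
cat > look.py <<'E'
import sys
from h import *
f=grab_frame("wrist"); cv2.imwrite(f"pics/{sys.argv[1]}.png",f["img"]); np.savez(sys.argv[1]+".npz",**f)
for a in sys.argv[2:]:
    t,h=a.split(":")
    for d in tip_of("wrist",t)[:2]: print(t,round(d["score"],2),np.round(d["location"]),np.round(onplane(f,d["location"],float(h)),4))
E
python3 look.py w1 bar_grip:.026 bar_tip:0 bar_tail:0
python3 - <<'E'
from h import *
f=dict(np.load("w1.npz")); P=cloud(f)
k=(P[...,2]>.008)&(P[...,2]<.06)&(P[...,0]>.44)&(P[...,0]<.78)&(P[...,1]>.1)&(P[...,1]<.26)
q=P[k]; print(k.sum(), cv2.minAreaRect((q[:,:2]*1000).astype(np.float32)))
for z0,z1 in ((.009,.019),(.03,.045)):
    q=P[k&(P[...,2]>z0)&(P[...,2]<z1)][:,:2]
    if len(q): print(z0,len(q),cv2.minAreaRect((q*1000).astype(np.float32)), np.median(q,0), np.degrees(np.arctan2(*np.linalg.svd(q-q.mean(0),full_matrices=False)[2][0][::-1])))
E
```

```text
bar_grip 0.9 [161. 296.] [0.6049 0.1922 0.026 ]
bar_tip 0.58 [ 37. 290.] [0.7426 0.2381 0.    ]
bar_tail 0.92 [243. 296.] [0.486  0.1633 0.    ]
3226 ((604.9830322265625, 196.73934936523438), (249.09066772460938, 22.153160095214844), 16.002912521362305)
0.009 2437 ((605.1355590820312, 196.3806610107422), (249.06382751464844, 21.130706787109375), 15.582523345947266) [0.64411451 0.20608359] -164.5241399586089
0.03 739 ((605.5497436523438, 197.09945678710938), (49.0472297668457, 22.00322914123535), 15.58708381652832) [0.60658209 0.19684745] -164.8139576656232
```

View pics/w1.png

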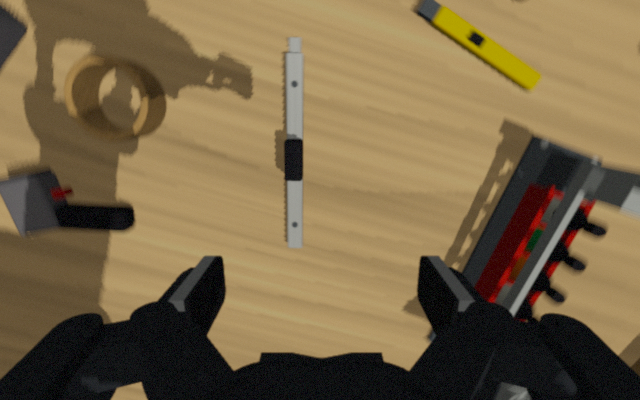

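```bash
python3 - <<'E'
from h import *
plan([.6055,.197,.021],np.radians(15.5))
E
```

```text
p [0.6057 0.1593 0.3   ] shift(u,start axes) [11.16 -1.45 -0.42] turn(u) [0.15 0.   0.  ] shift(u,end axes) [11.16 -1.46 -0.4 ]
```

Call:
{"api": "move_arm", "payload": {
  "increments": [
    [[0.3, 0.7, -0.73, -0.2, 0.15, 0, 0], [0.3, 0.96, -0.73, -0.2, 0, 0, 0], [0.3, 1, 0, 0, 0, 0, 0], [0.3, 1, 0, 0, 0, 0, 0], [0.3, 1, 0, 0, 0, 0, 0], [0.3, 1, 0, 0, 0, 0, 0], [0.3, 1, 0, 0, 0, 0, 0], [0.3, 1, 0, 0, 0, 0, 0], [0.3, 0.5, 0, 0, 0, 0, 0], [0.3, 0, 0, 0, 0, 0, 0]]
  ]
}}

```text
clock: 3.45
tcp_pos: [0.6024, 0.1963, 0.092]
ee_rot: [-0.025, 1.563, -2.898]
wrist_force: [0.3, -0.2, -0.6]
grip_width: 0.0561
```

```bash
python3 look.py w2 bar_grip:.026 ; python3 - <<'E'
from h import *
plan([.6055,.197,.021],np.radians(15.5))
f=dict(np.load("w2.npz")); P=cloud(f)
q=P[(P[...,2]>.03)&(P[...,2]<.045)&(abs(P[...,0]-.605)<.05)&(abs(P[...,1]-.197)<.022)][:,:2]
print(len(q),cv2.minAreaRect((q*1000).astype(np.float32)))
E
```

```text
bar_grip 0.62 [217. 323.] [0.6056 0.197  0.026 ]
p [0.6057 0.1971 0.0962] shift(u,start axes) [3.01 0.   0.01] turn(u) [-0.02  0.    0.  ] shift(u,end axes) [3.01 0.   0.01]
2789 ((605.880859375, 196.82196044921875), (49.289852142333984, 21.984134674072266), 15.392437934875488)
```

View pics/w2.png

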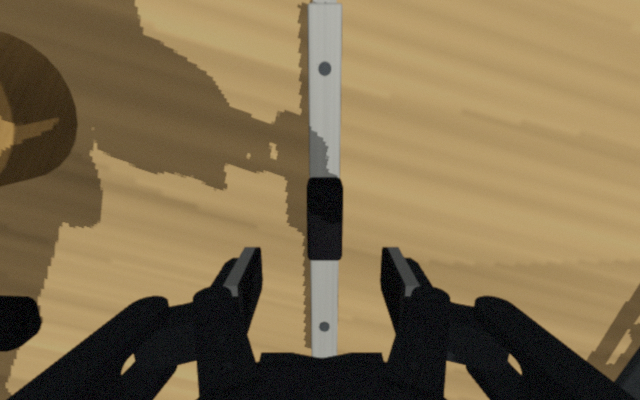

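The bar is centred between the fingers, with its grip block at (218,324) px. I'll go down and grip it.

Call:
{"api": "move_arm", "payload": {
  "increments": [
    [[0.3, 0.8, 0, 0, 0, 0, 0], [0.3, 0.8, 0, 0, 0, 0, 0], [0.3, 0.7, 0, 0, 0, 0, 0], [0.3, 0.5, 0, 0, 0, 0, 0], [0.3, 0.2, 0, 0, 0, 0, 0], [0.3, 0, 0, 0, 0, 0, 0], [-1, 0, 0, 0, 0, 0, 0], [-1, 0, 0, 0, 0, 0, 0], [-1, 0, 0, 0, 0, 0, 0], [-1, 0, 0, 0, 0, 0, 0]]
  ],
  "squeeze": 70
}}

```text
clock: 4.38
tcp_pos: [0.607, 0.1973, 0.0229]
ee_rot: [3.076, 1.567, 0.202]
wrist_force: [0.3, 0.2, 4.0]
grip_width: 0.0209
```

Call:
{"api": "move_arm", "payload": {
  "increments": [
    [[-1, 0, 0, 0, 0, 0, 0], [-1, 0, 0, 0, 0, 0, 0], [-1, -0.4, 0, 0, 0, 0, 0], [-1, -0.8, 0, 0, 0, 0, 0], [-1, -1, 0, 0, 0, 0, 0], [-1, -1, 0, 0, 0, 0, 0], [-1, -1, 0, 0, 0, 0, 0], [-1, -1, 0, 0, 0, 0, 0], [-1, -1, 0, 0, 0, 0, 0], [-1, -1, 0, 0, 0, 0, 0]]
  ]
}}

```text
clock: 5.22
tcp_pos: [0.604, 0.1969, 0.2014]
ee_rot: [-0.093, 1.568, -2.967]
wrist_force: [1.3, -0.2, -2.3]
grip_width: 0.0209
```

```bash
python3 - <<'E'
from h import *
s=arm.observe(); print(s["clock"],s["tcp_pos"],s["wrist_force"],s["grip_width"])
plan([.552,-.02,.36],0.0)
E
```

```text
5.2167 [0.60403932 0.19685344 0.20135924] [ 1.25724983 -0.18323834 -2.32437914] 0.020865870907091723
p [0.604  0.1969 0.2014] shift(u,start axes) [-6.34  7.81  4.32] turn(u) [ 2.68  0.03 -0.  ] shift(u,end axes) [-6.35  8.67  2.08]
```

Call:
{"api": "move_arm", "payload": {
  "increments": [
    [[-1, -0.7, 0.87, 0.48, 0, 0, 0], [-1, -0.7, 0.87, 0.48, 0, 0, 0], [-1, -0.7, 0.87, 0.48, 0, 0, 0], [-1, -0.7, 0.87, 0.48, 0, 0, 0], [-1, -0.7, 0.87, 0.48, 0, 0, 0], [-1, -0.7, 0.87, 0.48, 0, 0, 0], [-1, -0.7, 0.87, 0.48, 0, 0, 0], [-1, -0.7, 0.87, 0.48, 0, 0, 0], [-1, -0.7, 0.87, 0.48, 0.9, 0, 0], [-1, 0, 0, 0, 0.9, 0, 0]]
  ]
}}

```text
clock: 6.05
tcp_pos: [0.5531, -0.0245, 0.3625]
ee_rot: [2.35, 1.565, -0.711]
wrist_force: [0.3, 1.0, -1.6]
grip_width: 0.0209
```

Call:
{"api": "move_arm", "payload": {
  "increments": [
    [[-1, 0, 0, 0, 0.9, 0, 0], [-1, 0, 0, 0, 0, 0, 0], [-1, 0, 0, 0, 0, 0, 0]]
  ]
}}

```text
clock: 6.3
tcp_pos: [0.5521, -0.0202, 0.3577]
ee_rot: [-0.183, 1.569, 2.959]
wrist_force: [0.4, -0.7, -2.8]
grip_width: 0.0207
```

```bash
python3 look.py w3 rack:0 rack_keeper:0 rack_catch:0 ; python3 - <<'E'
from h import *
print(axes()[0])
f=dict(np.load("w3.npz")); P=cloud(f); hsv=cv2.cvtColor(f["img"],cv2.COLOR_BGR2HSV)
k0=(P[...,2]>.02)&(P[...,2]<.2)&(P[...,0]>.35)&(P[...,0]<.75)&(P[...,1]>-.25)&(P[...,1]<-.06)
for nm,lo,hi in (("orange",5,20),("yellow",21,35)):
    k=k0&(hsv[...,0]>=lo)&(hsv[...,0]<=hi)&(hsv[...,1]>120)&(hsv[...,2]>60)&(P[...,2]>.12)
    if k.sum(): print(nm,k.sum(),np.round(np.percentile(P[k],[2,50,98],axis=0),4).tolist(), cv2.minAreaRect((P[k][:,:2]*1000).astype(np.float32)))
q=P[(P[...,2]>.1)&k0]; h,e=np.histogram(q[:,2],np.arange(.1,.19,.003)); print(dict(zip(np.round(e,3).tolist(),h.tolist())))
k=(P[...,2]>.004)&(P[...,2]<.02)&(P[...,0]>.34)&(P[...,0]<.75)&(P[...,1]>-.25)&(P[...,1]<-.06)
print("base",cv2.minAreaRect((P[k][:,:2]*1000).astype(np.float32)))
E
```

```text
rack 0.55 [156. 396.] [ 0.554 -0.132  0.   ]
rack_keeper 0.64 [ 47. 409.] [ 0.7034 -0.1404  0.    ]
rack_catch 0.87 [232. 388.] [ 0.4318 -0.1264  0.    ]
rack_catch 0.47 [114.  22.] [0.6147 0.4157 0.    ]
[ 0.55276494 -0.01985929  0.35787522]
orange 406 [[0.417, -0.139, 0.1461], [0.4296, -0.1235, 0.158], [0.4366, -0.1146, 0.1656]] ((559.8651123046875, -133.61135864257812), (29.597515106201172, 289.83343505859375), 88.14051055908203)
yellow 779 [[0.6868, -0.1546, 0.1417], [0.6956, -0.1388, 0.1462], [0.705, -0.1233, 0.1478]] ((696.1327514648438, -139.2355194091797), (33.25787353515625, 18.46002960205078), 87.72643280029297)
{0.1: 133, 0.103: 146, 0.106: 152, 0.109: 872, 0.112: 111, 0.115: 99, 0.118: 86, 0.121: 93, 0.124: 99, 0.127: 142, 0.13: 1008, 0.133: 71, 0.136: 75, 0.139: 66, 0.142: 167, 0.145: 738, 0.148: 62, 0.151: 89, 0.154: 72, 0.157: 77, 0.16: 85, 0.163: 91, 0.166: 13, 0.169: 0, 0.172: 0, 0.175: 0, 0.178: 0, 0.181: 0, 0.184: 0}
base ((554.320556640625, -150.48548889160156), (136.76266479492188, 330.0343322753906), 87.26181030273438)
```

View pics/w3.png

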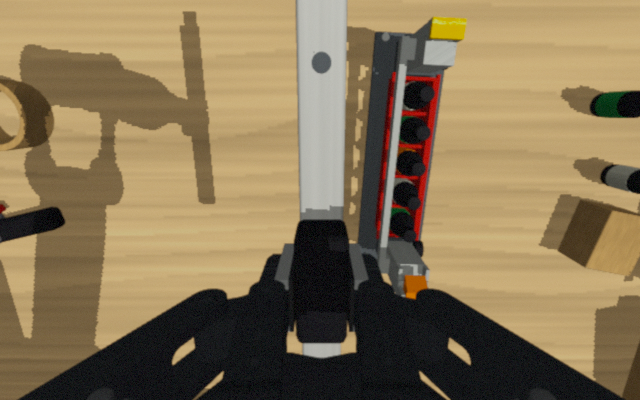

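The rack is clear in this view: the lip is at (28,448) px, the catch at (288,415), and the yaw is about -2.8°. Next I'll compute the ledge heights and the approach.

```bash
cat >> h.py <<'E'
YAW=np.radians(-2.8); O=np.array([.554,-.1323]); H=.131; GZ=.021
def rackp(x,y,z): 
    c,s=np.cos(YAW),np.sin(YAW); return np.array([O[0]+c*x-s*y,O[1]+s*x+c*y,z])
def tip_target(x,z,th,y=0):
    b=np.array([np.cos(YAW)*np.cos(th),np.sin(YAW)*np.cos(th),-np.sin(th)])
    d=-np.cross(b,[-np.sin(YAW),np.cos(YAW),0])
    return rackp(x,y,z)-.143*b-GZ*d
def where(ph=False):
    "tip & tail in rack frame from measured TCP"
    p,r=axes(); m=r.as_matrix(); b=-m[:,2]; d=m[:,0]
    out=[]
    for l in (.143,-.125):
        q=p+l*b+GZ*d; e=q[:2]-O; c,s=np.cos(YAW),np.sin(YAW)
        out.append(np.round([c*e[0]+s*e[1],-s*e[0]+c*e[1],q[2]-H],4))
    st=arm.observe(); print("tip",out[0],"tail",out[1],"pitch",round(np.arcsin(-b[2]),3),"yaw",round(np.degrees(np.arctan2(b[1],b[0])),2),"F",np.round(st["wrist_force"],1),"T",np.round(st["torque"],2),"t",st["clock"],"w",round(st["grip_width"],4))
E
python3 - <<'E'
from h import *
f=dict(np.load("w3.npz")); P=cloud(f); c,s=np.cos(YAW),np.sin(YAW)
X=P[...,0]-O[0];Y=P[...,1]-O[1]; xr=c*X+s*Y; yr=-s*X+c*Y
for a,b in ((.113,.128),(.135,.145),(-.116,-.112)):
    k=(xr>a)&(xr<b)&(abs(yr)<.009)&(P[...,2]>.11); print(a,b,k.sum(),np.round(np.percentile(P[k][:,2],[10,50,90]),4) if k.sum() else "")
k=(xr>.105)&(xr<.16)&(P[...,2]>.142)&(P[...,2]<.152); print("lip xr,yr",np.percentile(xr[k],[1,99]),np.percentile(yr[k],[1,99]))
k=(xr>.105)&(xr<.132)&(P[...,2]>.128)&(P[...,2]<.134); print("ledge xr,yr",np.percentile(xr[k],[1,99]),np.percentile(yr[k],[1,99]))
k=(xr<-.105)&(xr>-.15)&(P[...,2]>.14); print("catch xr,yr",np.percentile(xr[k],[1,99]),np.percentile(yr[k],[1,99]))
plan(tip_target(.124,H+.03,.21),YAW,.21); where()
E
```

```text
0.113 0.128 288 [0.1302 0.1311 0.1323]
0.135 0.145 225 [0.1453 0.1463 0.1472]
-0.116 -0.112 138 [0.113  0.1252 0.1317]
lip xr,yr [0.13320482 0.1511304 ] [-0.01564662  0.01619557]
ledge xr,yr [0.11141442 0.13185752] [-0.01530941  0.01597905]
catch xr,yr [-0.14246155 -0.11257805] [-0.01825027  0.01742785]
p [ 0.5528 -0.0199  0.3579] shift(u,start axes) [5.86 4.48 0.4 ] turn(u) [ 0.48 -2.09 -0.05] shift(u,end axes) [ 5.77  4.49 -1.04]
tip [0.1361 0.1192 0.2057] tail [-0.1316  0.1062  0.206 ] pitch 0.001 yaw -0.03 F [-0.5 -0.1 -1.3] T [-0.02 -0.02 -0.03] t 6.5 w 0.0208
```

Call:
{"api": "move_arm", "payload": {
  "increments": [
    [[-1, 0, 0, 0, 0.16, -0.7, 0], [-1, 0, 0, 0, 0.16, -0.7, 0], [-1, 0, 0, 0, 0.16, -0.7, 0], [-1, 0, 0.9, -0.2, 0, 0, 0], [-1, 0, 0.9, -0.2, 0, 0, 0], [-1, 0.4, 0.9, -0.2, 0, 0, 0], [-1, 0.8, 0.9, -0.2, 0, 0, 0], [-1, 0.9, 0.9, -0.2, 0, 0, 0], [-1, 0.9, 0, 0, 0, 0, 0], [-1, 0.9, 0, 0, 0, 0, 0]]
  ]
}}

```text
clock: 7.33
tcp_pos: [0.5518, -0.1345, 0.2572]
ee_rot: [0.024, 1.361, 3.114]
wrist_force: [-0.1, -0.4, -1.9]
grip_width: 0.0209
```

Call:
{"api": "move_arm", "payload": {
  "increments": [
    [[-1, 0.9, 0, 0, 0, 0, 0], [-1, 0.6, 0, 0, 0, 0, 0], [-1, 0, 0, 0, 0, 0, 0], [-1, 0, 0, 0, 0, 0, 0]]
  ]
}}

```text
clock: 7.67
tcp_pos: [0.5433, -0.1328, 0.2209]
ee_rot: [0.02, 1.359, 3.113]
wrist_force: [0.4, -0.1, -1.6]
grip_width: 0.0206
```

```bash
python3 - <<'E'
from h import *
where(); plan(tip_target(.124,H+.004,.21),YAW,.21)
f=grab_frame("side"); g=grab_frame("scene"); w=grab_frame("wrist")
def crop(f):
    r,c=proj(f,rackp(0,0,.15)); r,c=int(r),int(c); return cv2.resize(f["img"][max(r-75,0):r+75,max(c-80,0):c+80],(400,375))
a,b=crop(f),crop(g); cv2.imwrite("pics/c1.png",np.hstack([a,b])); cv2.imwrite("pics/w4.png",w["img"])
for c,ff in (("side",f),("scene",g)):
    for t,h in (("bar_tip",H+.03),("bar_tail",H+.03+.0557)):
        for d in tip_of(c,t)[:1]: print(c,t,round(d["score"],2),np.round(onplane(ff,d["location"],h),4), "exp",np.round(rackp(.124 if t=="bar_tip" else -.138,0,h),4))
E
```

```text
tip [ 0.1247 -0.0012  0.0392] tail [-0.1373 -0.0009  0.0957] pitch 0.212 yaw -2.86 F [ 0.4 -0.1 -1.6] T [ 0.01 -0.25  0.02] t 7.6667 w 0.0206
p [ 0.5433 -0.1328  0.2209] shift(u,start axes) [ 1.4  -0.05 -0.27] turn(u) [-0.01  0.02 -0.04] shift(u,end axes) [ 1.4  -0.04 -0.26]
side bar_tip 0.72 [ 0.4179 -0.1853  0.161 ] exp [ 0.6779 -0.1384  0.161 ]
scene bar_tip 0.76 [ 0.6736 -0.1347  0.161 ] exp [ 0.6779 -0.1384  0.161 ]
scene bar_tail 0.91 [ 0.4043 -0.1286  0.2167] exp [ 0.4162 -0.1256  0.2167]
```

View pics/c1.png

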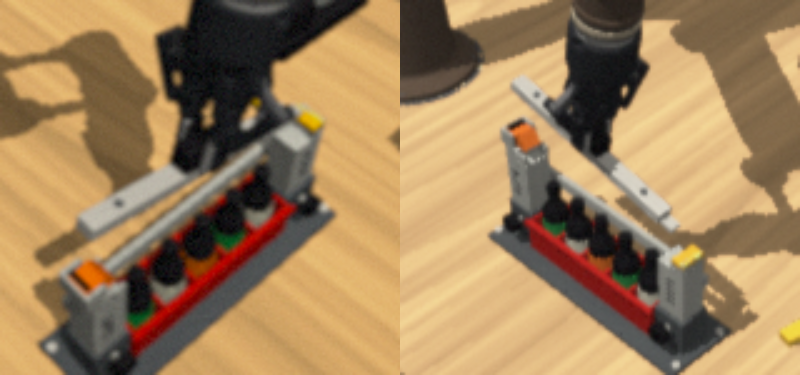

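The bar hangs over the rack with its tongue short of the lip and its tail above the catch. I'll lower it to just above the ledge, then feel for contact.

Call:
{"api": "move_arm", "payload": {
  "increments": [
    [[-1, 0.4, -0.02, -0.07, 0, 0, 0], [-1, 0.4, -0.02, -0.07, 0, 0, 0], [-1, 0.35, 0, -0.07, 0, 0, 0], [-1, 0.2, 0, -0.05, 0, 0, 0], [-1, 0, 0, 0, 0, 0, 0], [-1, 0, 0, 0, 0, 0, 0]]
  ]
}}

```text
clock: 8.52
tcp_pos: [0.5425, -0.1321, 0.1864]
ee_rot: [0.021, 1.359, 3.113]
wrist_force: [0.7, -0.0, -2.9]
grip_width: 0.0211
```

```bash
python3 -c "
from h import *
where()"
```

```text
tip [ 0.1239 -0.0007  0.0048] tail [-0.1381 -0.0002  0.0612] pitch 0.212 yaw -2.91 F [ 0.7 -0.  -2.9] T [-0.02 -0.27 -0.  ] t 8.5167 w 0.0211
```

Call:
{"api": "move_arm", "payload": {
  "increments": [
    [[-1, 0.04, 0, -0.008, 0, 0, 0], [-1, 0.04, 0, -0.008, 0, 0, 0], [-1, 0.04, 0, -0.008, 0, 0, 0], [-1, 0, 0, 0, 0, 0, 0]]
  ]
}}

```text
clock: 8.85
tcp_pos: [0.5432, -0.1323, 0.1846]
ee_rot: [0.025, 1.361, 3.116]
wrist_force: [0.3, 0.9, -2.9]
grip_width: 0.0207
```

```bash
python3 -c "
from h import *
where()"
```

```text
tip [ 0.1248 -0.001   0.0033] tail [-0.1374 -0.0004  0.059 ] pitch 0.21 yaw -2.92 F [ 0.3  0.9 -2.9] T [-0.03 -0.18  0.06] t 8.85 w 0.0207
```

Call:
{"api": "move_arm", "payload": {
  "increments": [
    [[-1, 0.04, 0, -0.008, 0, 0, 0], [-1, 0.04, 0, -0.008, 0, 0, 0], [-1, 0, 0, 0, 0, 0, 0]]
  ]
}}

```text
clock: 9.1
tcp_pos: [0.5432, -0.1324, 0.1824]
ee_rot: [0.025, 1.361, 3.116]
wrist_force: [0.2, -0.8, -2.7]
grip_width: 0.0207
```

```bash
python3 -c "
from h import *
where()"
```

```text
tip [ 0.1247 -0.001   0.0011] tail [-0.1374 -0.0004  0.0568] pitch 0.209 yaw -2.92 F [ 0.2 -0.8 -2.7] T [-0.01 -0.31 -0.01] t 9.1 w 0.0207
```

Call:
{"api": "move_arm", "payload": {
  "increments": [
    [[-1, 0.04, 0, -0.008, 0, 0, 0], [-1, 0.04, 0, -0.008, 0, 0, 0], [-1, 0, 0, 0, 0, 0, 0], [-1, 0, 0, 0, 0, 0, 0]]
  ]
}}

```text
clock: 9.43
tcp_pos: [0.5432, -0.1324, 0.1812]
ee_rot: [0.025, 1.361, 3.117]
wrist_force: [-2.7, 0.6, 2.9]
grip_width: 0.0205
```

```bash
python3 -c "
from h import *
where()"
```

```text
tip [ 1.247e-01 -1.000e-03 -1.000e-04] tail [-0.1374 -0.0005  0.0556] pitch 0.209 yaw -2.92 F [-2.7  0.6  2.9] T [ 0.   -0.14 -0.01] t 9.4333 w 0.0205
```

Contact came at tip z≈H, so H≈0.131 is confirmed. I'll lift 2 mm and slide the tongue forward under the lip.

Call:
{"api": "move_arm", "payload": {
  "increments": [
    [[-1, -0.08, -0.03, 0.016, 0, 0, 0], [-1, 0, 0, 0, 0, 0, 0], [-1, -0.03, 0, -0.14, 0, 0, 0], [-1, -0.03, 0, -0.14, 0, 0, 0], [-1, -0.03, 0, -0.14, 0, 0, 0], [-1, -0.03, 0, -0.12, 0, 0, 0], [-1, 0, 0, 0, 0, 0, 0], [-1, 0, 0, 0, 0, 0, 0]]
  ]
}}

```text
clock: 10.1
tcp_pos: [0.5575, -0.1322, 0.1822]
ee_rot: [0.024, 1.361, 3.115]
wrist_force: [0.8, 0.2, -2.8]
grip_width: 0.0208
```

```bash
python3 -c "
from h import *
where()"
```

```text
tip [ 1.39e-01 -1.00e-04  9.00e-04] tail [-0.1231  0.0004  0.0566] pitch 0.209 yaw -2.91 F [ 0.8  0.2 -2.8] T [-0.   -0.33 -0.02] t 10.1 w 0.0208
```

Call:
{"api": "move_arm", "payload": {
  "increments": [
    [[-1, -0.01, 0, -0.04, 0, 0, 0], [-1, -0.01, 0, -0.04, 0, 0, 0], [-1, -0.01, 0, -0.04, 0, 0, 0], [-1, -0.01, 0, -0.04, 0, 0, 0], [-1, 0, 0, 0, 0, 0, 0], [-1, 0, 0, 0, 0, 0, 0]]
  ]
}}

```text
clock: 10.6
tcp_pos: [0.5611, -0.1325, 0.1825]
ee_rot: [0.024, 1.361, 3.115]
wrist_force: [0.5, -0.0, -2.5]
grip_width: 0.0209
```

```bash
python3 -c "
from h import *
where()"
```

```text
tip [ 0.1426 -0.0002  0.0012] tail [-0.1195  0.0003  0.057 ] pitch 0.21 yaw -2.92 F [ 0.5 -0.  -2.5] T [-0.   -0.25  0.03] t 10.6 w 0.0209
```

Call:
{"api": "move_arm", "payload": {
  "increments": [
    [[-1, -0.01, 0, -0.04, 0, 0, 0], [-1, -0.01, 0, -0.04, 0, 0, 0], [-1, 0, 0, 0, 0, 0, 0], [-1, 0, 0, 0, 0, 0, 0]]
  ]
}}

```text
clock: 10.93
tcp_pos: [0.5632, -0.1326, 0.1826]
ee_rot: [0.024, 1.361, 3.115]
wrist_force: [0.4, 0.6, -2.7]
grip_width: 0.0211
```

```bash
python3 -c "
from h import *
where()"
```

```text
tip [ 0.1446 -0.0002  0.0013] tail [-0.1175  0.0003  0.0571] pitch 0.21 yaw -2.91 F [ 0.4  0.6 -2.7] T [ 0.02 -0.22  0.01] t 10.9333 w 0.0211
```

Call:
{"api": "move_arm", "payload": {
  "increments": [
    [[-1, -0.01, 0, -0.04, 0, 0, 0], [-1, -0.01, 0, -0.04, 0, 0, 0], [-1, 0, 0, 0, 0, 0, 0], [-1, 0, 0, 0, 0, 0, 0]]
  ]
}}

```text
clock: 11.27
tcp_pos: [0.5652, -0.1327, 0.1827]
ee_rot: [0.024, 1.361, 3.115]
wrist_force: [0.1, -0.2, -3.2]
grip_width: 0.0207
```

```bash
python3 -c "
from h import *
where()"
```

```text
tip [ 0.1467 -0.0002  0.0014] tail [-0.1154  0.0003  0.0572] pitch 0.21 yaw -2.92 F [ 0.1 -0.2 -3.2] T [-0.02 -0.16 -0.04] t 11.2667 w 0.0207
```

Call:
{"api": "move_arm", "payload": {
  "increments": [
    [[-1, -0.01, 0, -0.04, 0, 0, 0], [-1, -0.01, 0, -0.04, 0, 0, 0], [-1, 0, 0, 0, 0, 0, 0], [-1, 0, 0, 0, 0, 0, 0]]
  ]
}}

```text
clock: 11.6
tcp_pos: [0.5659, -0.1327, 0.1829]
ee_rot: [0.023, 1.357, 3.114]
wrist_force: [-5.3, 0.1, 0.5]
grip_width: 0.0209
```

```bash
python3 -c "
from h import *
where()"
```

```text
tip [ 0.1472 -0.0002  0.001 ] tail [-0.1147  0.0004  0.0578] pitch 0.213 yaw -2.92 F [-5.3  0.1  0.5] T [-0.04  0.63 -0.  ] t 11.6 w 0.0209
```

Wall contact is at an apparent 0.147, so I'll back off about 4 mm from the command. Then I'll swing about the tip until the tail is just above the catch.

Call:
{"api": "move_arm", "payload": {
  "increments": [
    [[-1, 0.04, 0, 0.16, 0, 0, 0], [-1, 0, 0, 0, 0, 0, 0], [-1, 0.143, 0, 0.02, 0, 0.25, 0], [-1, 0.143, 0, 0.02, 0, 0.25, 0], [-1, 0.143, 0, 0.02, 0, 0.25, 0], [-1, 0, 0, 0, 0, 0, 0], [-1, 0, 0, 0, 0, 0, 0]]
  ]
}}

```text
clock: 12.18
tcp_pos: [0.56, -0.1325, 0.1727]
ee_rot: [0.038, 1.437, 3.13]
wrist_force: [0.4, 0.3, -2.8]
grip_width: 0.0206
```

```bash
python3 -c "
from h import *
where()"
```

```text
tip [ 0.1449 -0.0002  0.0018] tail [-0.1207  0.0002  0.0376] pitch 0.134 yaw -2.9 F [ 0.4  0.3 -2.8] T [-0.02 -0.13 -0.05] t 12.1833 w 0.0206
```

Call:
{"api": "move_arm", "payload": {
  "increments": [
    [[-1, 0.086, 0, 0.012, 0, 0.15, 0], [-1, 0.086, 0, 0.012, 0, 0.15, 0], [-1, 0, 0, 0, 0, 0, 0], [-1, 0, 0, 0, 0, 0, 0]]
  ],
  "squeeze": 110
}}

```text
clock: 12.52
tcp_pos: [0.5585, -0.1324, 0.1683]
ee_rot: [0.047, 1.466, 3.139]
wrist_force: [0.0, -0.7, -2.0]
grip_width: 0.0198
```

```bash
python3 -c "
from h import *
where()"
```

```text
tip [ 0.1445 -0.0002  0.0015] tail [-0.122   0.0002  0.0295] pitch 0.105 yaw -2.89 F [ 0.  -0.7 -2. ] T [ 0.03 -0.1   0.03] t 12.5167 w 0.0198
```

Call:
{"api": "move_arm", "payload": {
  "increments": [
    [[-1, 0.086, 0, 0.012, 0, 0.15, 0], [-1, 0.086, 0, 0.012, 0, 0.15, 0], [-1, 0, 0, 0, 0, 0, 0], [-1, 0, 0, 0, 0, 0, 0]]
  ]
}}

```text
clock: 12.85
tcp_pos: [0.559, -0.1327, 0.1649]
ee_rot: [0.081, 1.5, -3.111]
wrist_force: [4.3, -0.2, -1.5]
grip_width: 0.0202
```

```bash
python3 -c "
from h import *
where()"
```

```text
tip [ 0.1462 -0.0005  0.0029] tail [-1.211e-01 -1.000e-04  2.180e-02] pitch 0.071 yaw -2.89 F [ 4.3 -0.2 -1.5] T [-0.07 -0.54  0.04] t 12.85 w 0.0202
```

Call:
{"api": "move_arm", "payload": {
  "increments": [
    [[-1, 0.11, 0, 0.012, 0, 0.15, 0], [-1, 0.11, 0, 0.012, 0, 0.15, 0], [-1, 0, 0, 0, 0, 0, 0], [-1, 0, 0, 0, 0, 0, 0]]
  ]
}}

```text
clock: 13.18
tcp_pos: [0.558, -0.1326, 0.1585]
ee_rot: [0.139, 1.531, -3.053]
wrist_force: [6.0, -1.0, -3.1]
grip_width: 0.0202
```

```bash
python3 -c "
from h import *
where()"
```

```text
tip [ 0.146  -0.0004  0.0008] tail [-1.218e-01 -1.000e-04  1.150e-02] pitch 0.04 yaw -2.88 F [ 6.  -1.  -3.1] T [-0.06 -1.29 -0.02] t 13.1833 w 0.0202
```

Call:
{"api": "move_arm", "payload": {
  "increments": [
    [[-1, 0.11, 0, 0.012, 0, 0.15, 0], [-1, 0.11, 0, 0.012, 0, 0.15, 0], [-1, 0, 0, 0, 0, 0, 0], [-1, 0, 0, 0, 0, 0, 0]]
  ]
}}

```text
clock: 13.52
tcp_pos: [0.5564, -0.1326, 0.1538]
ee_rot: [0.424, 1.558, -2.768]
wrist_force: [2.6, -0.7, 2.7]
grip_width: 0.02
```

```bash
python3 -c "
from h import *
where()"
```

```text
tip [ 1.451e-01 -5.000e-04  1.000e-04] tail [-1.228e-01 -1.000e-04  3.400e-03] pitch 0.012 yaw -2.88 F [ 2.6 -0.7  2.7] T [-0.02 -1.31 -0.03] t 13.5167 w 0.02
```

Call:
{"api": "move_arm", "payload": {
  "increments": [
    [[-1, 0.06, 0, 0.005, 0, 0.1, 0], [-1, 0.04, 0, 0.005, 0, 0.05, 0], [-1, 0, 0, 0, 0, 0, 0], [-1, 0, 0, 0, 0, 0, 0]]
  ]
}}

```text
clock: 13.85
tcp_pos: [0.5564, -0.1326, 0.1535]
ee_rot: [1.964, 1.565, -1.228]
wrist_force: [0.9, 1.0, 13.5]
grip_width: 0.0205
```

```bash
python3 -c "
from h import *
where()
out=[]
for c in ('side','scene'):
    f=grab_frame(c); r,cc=map(int,proj(f,rackp(0,0,.14))); out.append(cv2.resize(f['img'][r-60:r+60,cc-64:cc+64],(400,375),interpolation=cv2.INTER_CUBIC))
cv2.imwrite('pics/c2.png',np.hstack(out))
"
```

```text
tip [ 0.1454 -0.0004  0.0018] tail [-0.1226 -0.0002  0.0012] pitch -0.002 yaw -2.86 F [ 0.9  1.  13.5] T [ 0.21 -0.17 -0.05] t 13.85 w 0.0205
```

View pics/c2.png

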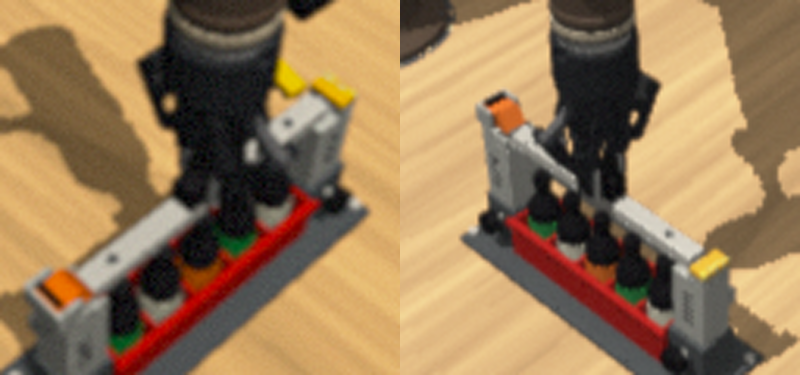

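Both views show the bar level, the tongue under the yellow lip, and the orange catch over the tail. The spring reaction has dropped away and the seating force is about 16 N. I'll release and retreat.

Call:
{"api": "move_arm", "payload": {
  "increments": [
    [[-1, -0.06, 0, 0, 0, 0, 0], [-1, 0, 0, 0, 0, 0, 0], [0.1, 0, 0, 0, 0, 0, 0], [0.1, 0, 0, 0, 0, 0, 0], [0.1, 0, 0, 0, 0, 0, 0], [0.1, 0, 0, 0, 0, 0, 0], [0.1, -0.3, 0, 0, 0, 0, 0], [0.1, -0.6, 0, 0, 0, 0, 0], [0.1, -0.9, 0, 0, 0, 0, 0], [0.1, -0.9, 0, 0, 0, 0, 0]]
  ]
}}

```text
clock: 14.78
tcp_pos: [0.5543, -0.1317, 0.2195]
ee_rot: [0.929, 1.565, -2.262]
wrist_force: [0.6, -0.3, 0.8]
grip_width: 0.047
```

Call:
{"api": "move_arm", "payload": {
  "increments": [
    [[0.1, -1, 0, 0, 0, 0, 0], [0.1, -1, 0, 0, 0, 0, 0], [0.1, -1, 0, 0, 0, 0, 0], [0.1, -1, 0, 0, 0, 0, 0], [0.1, -1, 0, 0, 0, 0, 0], [0.1, -0.5, -0.9, 0, 0, 0, 0], [0.1, 0, -0.9, 0, 0, 0, 0], [0.1, 0, -0.9, 0, 0, 0, 0], [0.1, 0, -0.9, 0, 0, 0, 0], [0.1, 0, 0, 0, 0, 0, 0]]
  ]
}}

```text
clock: 15.62
tcp_pos: [0.5596, -0.0379, 0.3571]
ee_rot: [1.411, 1.568, -1.777]
wrist_force: [-0.7, 0.5, -0.2]
grip_width: 0.0468
```

```bash
python3 -c "
from h import *
s=arm.observe(); print(s['clock'],s['tcp_pos'],s['wrist_force'],s['grip_width'])
w=grab_frame('wrist'); P=cloud(w); c,sn=np.cos(YAW),np.sin(YAW); X=P[...,0]-O[0];Y=P[...,1]-O[1]; xr=c*X+sn*Y; yr=-sn*X+c*Y
for a in (-.11,-.09,-.06,-.035,.035,.06,.09,.12):
    k=(abs(xr-a)<.006)&(abs(yr)<.008)&(P[...,2]>.12); print(a,k.sum(),np.round(np.median(P[k][:,2])-H,4) if k.sum() else '')
hsv=cv2.cvtColor(w['img'],cv2.COLOR_BGR2HSV)
k=(hsv[...,0]>=5)&(hsv[...,0]<=20)&(hsv[...,1]>150)&(P[...,2]>H+.014)&(xr<-.1)&(xr>-.16); print('orange xr',k.sum(),np.percentile(xr[k],[2,98]) if k.sum() else '')
out=[]
for cc in ('side','scene'):
    f=grab_frame(cc); r,q=map(int,proj(f,rackp(-.12,0,.15))); a=cv2.resize(f['img'][r-25:r+25,q-27:q+27],(400,370),interpolation=cv2.INTER_CUBIC)
    r,q=map(int,proj(f,rackp(0,0,.12))); b=cv2.resize(f['img'][r-65:r+65,q-105:q+105],(400,248),interpolation=cv2.INTER_CUBIC); out.append(cv2.resize(np.vstack([a,b]),(390,600)))
cv2.imwrite('pics/c3.png',np.hstack(out))
"
```

```text
15.6167 [ 0.55959483 -0.03791615  0.3570618 ] [-0.67174117  0.45115716 -0.1506958 ] 0.04681072166407489
-0.11 0 
-0.09 113 0.0146
-0.06 139 0.0143
-0.035 114 0.0145
0.035 175 0.0143
0.06 185 0.0144
0.09 205 0.0145
0.12 192 0.014
orange xr 0
```

View pics/c3.png

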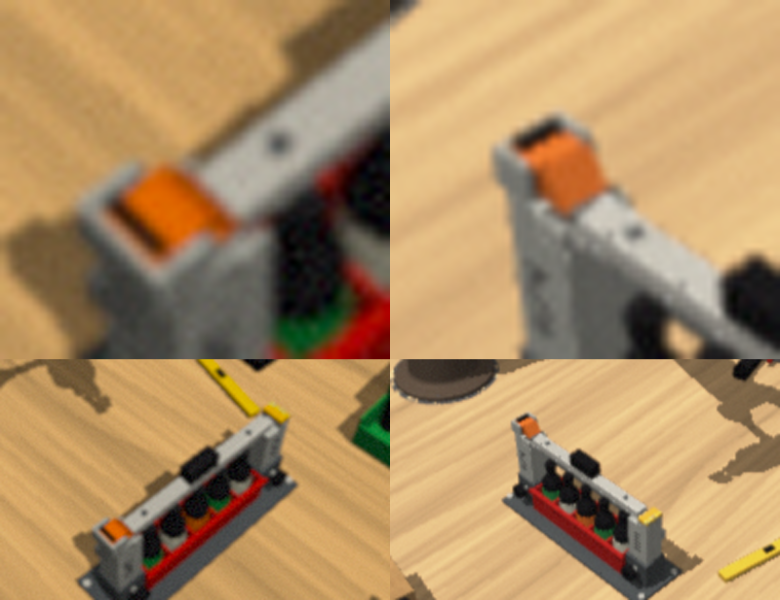

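```bash
python3 -c "
from h import *
for c in ('side','scene'):
    for f in (dict(np.load(c+'0.npz')),grab_frame(c)):
        r,q=map(int,proj(f,rackp(-.125,0,.155))); h=cv2.cvtColor(f['img'],cv2.COLOR_BGR2HSV)[r-20:r+20,q-20:q+20]
        k=np.argwhere((h[...,0]>=5)&(h[...,0]<=15)&(h[...,1]>190)&(h[...,2]>120)); print(c,len(k),k.mean(0),k.min(0),k.max(0))
"
```

```text
side 95 [22.42105263 19.16842105] [16 12] [28 39]
side 90 [22.58888889 18.45555556] [17 12] [28 26]
scene 66 [20.22727273 17.65151515] [16 13] [25 22]
scene 64 [20.234375 17.75    ] [16 13] [25 22]
```

The catch is in the same place as at the start, when it was fully sprung out. The bar is level and latched, so I'm handing in.

```bash
python3 -c "
from workcell import job; print(job.job_done())"
```

```text
the job is handed in; nothing more can be done
None
```

The hold-down bar is fitted and latched, and I handed the job in at about 16 s on the robot's clock. I gripped the bar by its block and found the keeper ledge by touch, at H ≈ 131 mm. Then I slid the tongue under the yellow lip until it touched the back wall, backed off, and swung the tail down until the catch snapped over it. The strongest push I read at the end of any move was about 16 N when the bar seated.

**Last checks**
- **Level:** the bar's top measured 14.0–14.6 mm above H at seven points along it, so it is lying level. The point nearest the tail (x = −110 mm) gave no reading.
- **Catch:** in both fixed-camera views it sits over the tail, with the orange in the same pixels as before the job, when it was sprung out. The same check with the wrist camera gave nothing, because the catch was out of its view.
- **Rack position:** the wall touch came about 1 mm further out than the camera estimate, so I placed the bar by the touch.
- **Bench:** the bottles are still standing in their cells. I did not check the other items on the bench one by one, but the arm did not go near them.
- **Robot:** the gripper was open and clear of everything at hand-in.

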